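Lock the capping chuck in its bayonet holder

TASK

Fit the loose capping chuck into the bayonet holder on the bench: stand it in the holder's mouth, find the slots with its two lugs, push it in against the spring and turn it clockwise (seen from above) to the stop, then let go so that the spring lifts it and the lugs catch in their pockets. Use hand force only, never force it, and leave the small parts lying about where they are.

Things in the scene. Friction and masses are not known exactly. Their poses are not given: they have to be found in the camera images.
- chuck: Capping chuck, loose, upright, 78 mm tall, 0.2 to 0.35 kg. Origin: centre of its underside, z up. Steel stem 32 mm in diameter up to z = 38 mm, tip tapered to 25 mm over the lowest 5 mm; two lugs on it along +x and -x, reaching 26 mm from the axis, 8 mm wide, z = 8 to 15 mm; flange 60 mm in diameter, z = 38 to 43 mm; grip head above. A half turn leaves it the same.
- chuck_grip (a point): Centre of the chuck's black grip head, 62 mm above the chuck's origin, same axes. The head spans z = 43 to 78 mm of the chuck and is 54 mm in diameter, but has two parallel flats facing +y and -y, 40 mm apart: grip it from above across them.
- holder: Bayonet holder, fixed: plate 110 x 110 x 10 mm, grey round housing 84 mm in diameter, in it a stiffly clamped steel ring, top at z = 50 mm. Origin: centre of the plate's underside, z up. The chuck heights told for the mouth and the seat are those of the chuck's origin above this. Chuck and holder must never press on each other with more than 40 N.
- mouth (a point): Centre of the ring's top, 50 mm above holder's origin, same axes. Bore 35 mm in diameter; two slots 11 mm wide reach 28 mm from the axis, along holder +x and -x but turned by an unreported angle up to 0.45 rad either way, new each time: look, or feel by turning the chuck slowly, lugs resting on the ring (chuck at 42 mm) under a light push (3 to 8 N), till they drop in.
- seat (a point): On the axis, 29 mm above holder's origin, same axes: where the locked chuck's origin stands. A spring plunger pushes the chuck up from 38 mm: 2.4 N there, 0.6 N more per mm, bottom at 22 mm. At 22 to 25 mm the lugs turn clockwise (from above) under the ring's edge; 45 degrees from the slots is a hard stop with pockets above, into which the spring lifts them. Anticlockwise is blocked.
- star_knob_spare: Bystander: a loose black four-lobed knob, 47 x 47 x 27 mm. Origin: centre of its underside.
- cap_1: Bystander: a loose bottle cap, 40 mm in diameter, 24 mm tall. Origin: centre of its underside.
- bearing_2: Bystander: a loose ball bearing, 42 mm in diameter, 13 mm tall, lying flat. Origin: centre of its underside.
There are look-alikes about, which are no part of the job. Of the things that look like the chuck, take the one that is farthest to the robot's left at the start.

How it is judged:
By the outcome, as a careful person would: the job done as asked, in the order asked, and still so for the second after the job is handed in, with the robot touching nothing.
It also fails if it takes over 72 s, if anything falls off the work surface, if the arm or the gripper's body presses on something with over 40 N, if the wrist force passes 120 N, or if a joint passes its speed limit or range.

ROBOT

A 7-joint arm with a two-finger parallel gripper is mounted at the origin on a cart in front of the work surface, level with it; the furniture and walls round the work are solid. World frame = base frame: x ahead of the robot, y to its left, z up, the work surface at z = 0. Lengths are in m, angles in rad, forces in N, time in s.
With the tool pointing down it reaches from about 0.425 to 0.875 m from the base axis. Payload 8.4 kg.
Tool frame: the origin (TCP) lies on the centre line of the jaws, within the pads' length; the fingertips stand 17 mm ahead of it and the grasp point (between the pads) lies 2 mm behind it; z points along the fingers, y is the line along which they close (so a half turn about z gives the same grasp; the last joint's range is limited). The gripper opens to 87 mm and grips with 3 to 60 N. Pads are 19 mm wide; open, the fingers measure 117 mm over their backs; the gripper's body (75 mm by 190 mm) begins 51 mm behind the grasp point.
Start: joints at [-1.353, 0.333, 0.04, 1.465, -0.013, 1.343, -0.059], TCP at [0.202, 0.618, 0.24] pointing down, gripper open.
Joint ranges: [-2.58, 2.58], [-0.38, 2.09], [-1.3, 1.39], [0.25, 2.4], [-1.5, 4.64], [0.08, 2.09], [-2.65, 2.65]. Speed limits (rad/s): [2.22, 2.22, 2.79, 2.79, 3.14, 3.14, 3.14].

INTERFACE

Orientations are given as a unit quaternion [w, x, y, z].
In Python, from plant import ctrl gives the robot as it stands.
- The arm moves only by the shell command python3 -m inch 'ROWS' [FORCE]. ROWS is JSON, a list that holds one entry, the list of rows, each a list of 7 numbers: the turn, a rotation vector about the tool's x, y, z in degrees, then the shift along the tool's x, y, z in mm, then the closure in counts, from 0 (fully open) to 255 (shut). In form: [[[wx, wy, wz, dx, dy, dz, jaw], ...]]. A call has 1 to 5 rows; each row shifts and turns the commanded pose from where the row before left it, along the tool's axes as they then stand; what a row does not reach is not made up. A row lasts 1/12 s, in which the tool goes at most 41.7 mm and 7.16 degrees, less where a joint would pass 70% of its speed; a pose out of reach is approached as far as the arm can. A call is refused whole if a number of a shift passes 41.7 or a number of a turn 7.16, either way. A call with a gripper value outside its range is refused whole. The fingers move at their own pace and stop on an object; FORCE is the grip in N (left out, the last holds). Time passes only in rows, so rows that do not move let the fingers close. It gives the time, the measured TCP pose, the force, the opening and the grip force at its end, in the units of the state.
- ctrl.get_state(): the state, without advancing time (a new reading comes with each control period).
- ctrl.camera(name): name is "side" or "top"; returns (picture, depth): 400x640x3 uint8, red, green, blue; 400x640 float32, m along the optical axis (not along the pixel's ray), 0 where there is no reading.
- ctrl.camera_info(name): a dict with "intrinsics" (3x3 intrinsics, pixels), "k1" (the pictures are not rectified: a ray, as slopes to the right and down, at radius r is drawn at 1 + k1 r^2 times it, then the intrinsics apply), "xyz" and "attitude" of the camera in the world. Camera axes: x right, y up, looking along -z (the intrinsics and any distortion apply to the point x, -y, -z); pixel columns grow to the right and rows downward; lengths in m; the calibration is good to about 2 mm. A picture is of the moment at which its call begins. camera_info takes no time and is no camera call.
- ctrl.close_job(): hands the job in; it is judged then, once.
Trained networks look in the newest picture that a camera, given by its name, has taken for a name from the list of things; names that differ only in an ending like _2 or _b are one class to them, and where a whole thing is asked for, a point or a joint stands for the part that bears it (a point fixed in the world has none). Each returns a list of dicts, best first, with "confidence" (0 to 1); they miss things now and then, are a little off and sometimes report something else, mostly with a low value. They report only what shows in the picture. A call takes as long as a camera call. They do not tell look-alikes from the thing itself.
- ctrl.boxes_of(name, camera): "centre" ([row, column] in pixels, amid what is visible of it).
- ctrl.spot_point(name, camera): "centre" ([row, column] in pixels: a listed point, or the origin of a listed thing).
The state is a dict: "time": time; "q": joint angles; "qd": joint speeds; "tau": joint torques, N m; "eef_pos": TCP position; "ee_rot": TCP orientation; "force": force on the tool from outside, world axes, zero at the start; "moment": the same for the moment, N m; "gripper_width": finger opening in m; "grasp_force": force on a finger pad.
Only numpy, scipy, OpenCV 4.12 (cv2) and the standard library are available. Lean on these libraries where they do the work, as an engineer would, in place of code of your own. Each camera call takes 0.05 s, during which the arm holds its last target. There are 200 camera calls.

## Working session

There is one attempt and no reset: what is moved stays moved. The work goes in short steps, Python scripts to look and compute and a shell command to move; the robot and the scene stay as the last step left them, time stands still between calls to the robot, and variables do not carry over. Pictures are saved under pics/ and viewed, at most 10 in all, crops included, and the job is handed in when it is done.

```bash
mkdir -p pics; cat > h.py <<'E'
import numpy as np,cv2
from scipy.spatial.transform import Rotation as R
from plant import ctrl
def att(i):
    a=np.array(i["attitude"],float)
    return a if a.shape==(3,3) else R.from_quat(a[[1,2,3,0]]).as_matrix()
def ray(i,r,c):
    K=np.array(i["intrinsics"]);d=np.array([(c-K[0,2])/K[0,0],(r-K[1,2])/K[1,1]]);u=d.copy()
    for _ in range(20):u=d/(1+i["k1"]*(u@u))
    return att(i)@np.array([u[0],-u[1],-1.])
def at_z(i,r,c,z):
    v=ray(i,r,c);p=np.array(i["xyz"]);return p+v*(z-p[2])/v[2]
def at_d(i,r,c,d): return np.array(i["xyz"])+ray(i,r,c)*d
def proj(i,P):
    K=np.array(i["intrinsics"]);p=att(i).T@(np.array(P)-np.array(i["xyz"]));u=np.array([p[0],-p[1]])/-p[2]
    u=u*(1+i["k1"]*(u@u));return K[1,1]*u[1]+K[1,2],K[0,0]*u[0]+K[0,2]
E
python3 - <<'E'
from h import *
np.set_printoptions(precision=4,suppress=True)
for n in("top","side"):
    im,d=ctrl.camera(n);i=ctrl.camera_info(n);print(n,i);cv2.imwrite(f"pics/{n}0.png",im[:,:,::-1]);np.savez(f"{n}0.npz",im=im,d=d)
    for t in("chuck","chuck_grip","holder","mouth"):
        for f in(ctrl.boxes_of,ctrl.spot_point):
            try:
                for o in f(t,n):
                    r,c=o["centre"];dd=d[int(r),int(c)];print(t,f.__name__,round(r),round(c),round(o["confidence"],2),at_d(i,r,c,dd))
            except Exception as e:print(t,e)
print(ctrl.get_state())
E
```

```text
top {'intrinsics': array([[362.5578,   0.    , 327.7188],
       [  0.    , 362.5578, 193.931 ],
       [  0.    ,   0.    ,   1.    ]]), 'k1': -0.038955606214948445, 'xyz': array([0.4811, 0.0544, 0.9255]), 'attitude': array([ 0.7151,  0.0253, -0.0218, -0.6982])}
chuck call 201 305 0.89 [0.5207 0.1121 0.0777]
chuck call 243 333 0.76 [0.4232 0.0445 0.0786]
chuck call 268 417 0.69 [ 0.37   -0.1509  0.0796]
chuck call 161 338 0.63 [0.6152 0.0367 0.0782]
chuck call 202 306 0.9 [0.5177 0.1102 0.0778]
chuck call 165 341 0.71 [0.6075 0.0306 0.0766]
chuck call 266 414 0.6 [ 0.3747 -0.1452  0.0759]
chuck call 243 335 0.58 [0.4237 0.0403 0.077 ]
chuck_grip call 268 419 0.96 [ 0.3708 -0.157   0.0775]
chuck_grip call 200 305 0.75 [0.523  0.1127 0.0775]
chuck_grip call 162 338 0.73 [0.6145 0.0374 0.0769]
chuck_grip call 246 335 0.61 [0.4164 0.0397 0.0783]
chuck_grip call 267 418 0.95 [ 0.3727 -0.154   0.0784]
chuck_grip call 203 306 0.77 [0.5149 0.1092 0.0768]
chuck_grip call 249 332 0.72 [0.4103 0.0456 0.0759]
holder call 187 393 0.74 [ 0.5605 -0.1005  0.0363]
holder call 188 392 0.7 [ 0.5586 -0
[... 1345 characters left out ...]
th call 185 311 0.18 [0.5204 0.094  0.0585]
mouth call 242 341 0.96 [ 0.5684 -0.0903  0.0451]
mouth call 255 340 0.62 [ 0.563  -0.1362  0.051 ]
mouth call 181 315 0.59 [0.5294 0.0945 0.068 ]
{'time': 0.9, 'q': array([-1.3532,  0.3332,  0.0399,  1.4654, -0.0134,  1.3433, -0.0585]), 'qd': array([-0.0012, -0.0007,  0.0009, -0.0011,  0.0015, -0.0011, -0.0002]), 'tau': array([  0.0001, -65.609 ,   1.3327, -40.4078,  -0.06  ,   0.0351,
         0.0001]), 'eef_pos': array([0.2025, 0.6176, 0.2396]), 'ee_rot': array([-0.    ,  0.1577,  0.9875,  0.    ]), 'force': array([ 0.4492, -0.5688, -0.2343]), 'moment': array([ 0.051 , -0.0581,  0.001 ]), 'grasp_force': 0.0, 'gripper_width': 0.08683119011218683}
```

View pics/top0.png

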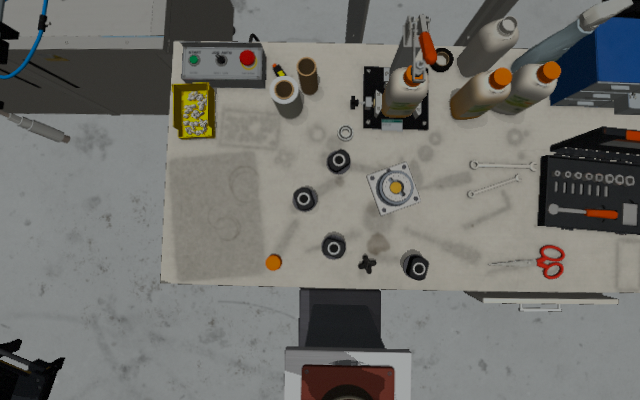

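View pics/side0.png

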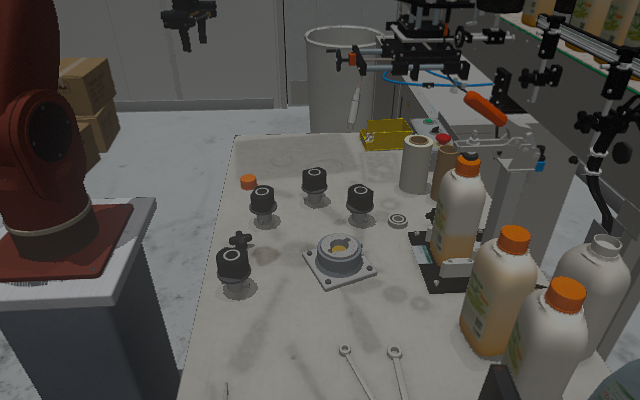

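Chuck-like things in the top view (row, col): A (200,305), B (245,334), C (162,338), D (267,417). World y is about 0.11, 0.04, 0.04 and -0.15 m, so A is farthest left (+y). I'll confirm A in an enlarged crop, next to the holder.

```bash
python3 - <<'E'
from h import *
t=np.load("top0.npz")["im"];s=np.load("side0.npz")["im"]
def cr(im,r,c,h):return cv2.resize(im[r-h:r+h,c-h:c+h],(400,300) if 0 else (390,390),interpolation=cv2.INTER_CUBIC)
a=np.hstack([cr(t,198,304,24),cr(t,187,394,34)])
cv2.imwrite("pics/crop1.png",a[:,:,::-1])
b=np.hstack([cr(s,188,314,26),cr(s,255,339,40)])
cv2.imwrite("pics/crop2.png",b[:,:,::-1])
E
```

```text
(no output)
```

View pics/crop1.png

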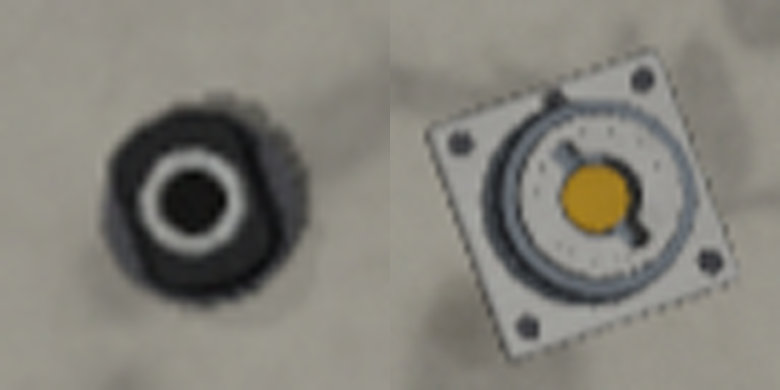

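View pics/crop2.png

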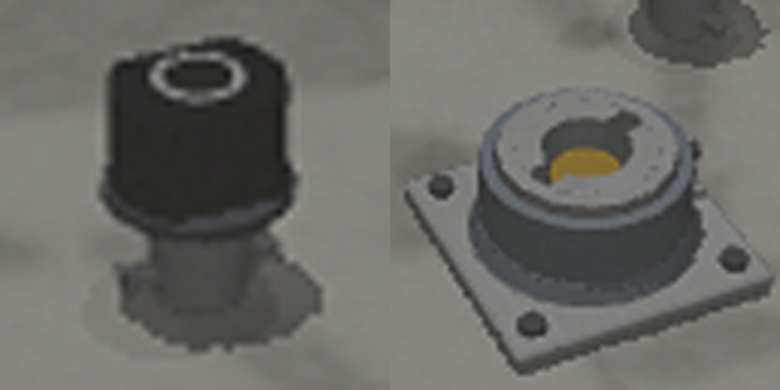

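The left pane of crop 1 shows A: a black head with flats tilted about 16° from the image vertical, ring centre about (198.6, 303.6). The right pane shows the holder with yellow plunger, slot ends about (179.5, 391.4) and (194.5, 403.2). Crop 2 confirms the flange, stem and lugs of A.

```bash
python3 - <<'E'
from h import *
np.set_printoptions(precision=4,suppress=True)
T=np.load("top0.npz");t=T["im"];i=ctrl.camera_info("top");s=np.load("side0.npz")["im"];j=ctrl.camera_info("side")
def ang(a,b):d=b-a;return np.degrees(np.arctan2(d[1],d[0]))
# chuck ring centroid
g=cv2.cvtColor(t,cv2.COLOR_RGB2GRAY).astype(float)
yy,xx=np.mgrid[0:400,0:640]
m=(np.hypot(yy-198.6,xx-303.6)<8)&(g>75)
print("ring",yy[m].mean(),xx[m].mean(),m.sum(),at_z(i,yy[m].mean(),xx[m].mean(),.078))
L=lambda x,y:(174+y/8.125-.5,280+x/8.125-.5)
print("flat L",ang(at_z(i,*L(110,170),.078),at_z(i,*L(140,275),.078)),"R",ang(at_z(i,*L(248,130),.078),at_z(i,*L(278,235),.078)))
H=lambda x,y:(153+y/5.735-.5,360+(x-390)/5.735-.5)
a=at_z(i,*H(568,150),.05);b=at_z(i,*H(640,240),.05);print("slot top",a,b,(a+b)/2,ang(a,b),np.linalg.norm(a-b))
S=lambda x,y:(215+y/4.875-.5,299+(x-390)/4.875-.5)
a=at_z(j,*S(540,174),.05);b=at_z(j,*S(634,118),.05);print("slot side",a,b,(a+b)/2,ang(a,b),np.linalg.norm(a-b))
a=at_z(i,*H(425,130),.01);b=at_z(i,*H(655,48),.01);c=at_z(i,*H(738,278),.01);d=at_z(i,*H(510,360),.01)
print("plate",(a+b+c+d)/4,ang(a,d),ang(b,c),ang(a,b)-90)
# ring of white disk in side: chuck ring centre
S2=lambda x,y:(162+y/7.5-.5,288+x/7.5-.5)
print("chuck side",at_z(j,*S2(198,76),.078))
st=ctrl.get_state();w,x,y,z=st["ee_rot"];print(R.from_quat([x,y,z,w]).as_matrix())
# depth centroid of chuck head top
d=T["d"];
for nm,r0,c0,rad,lo,hi in(("chuck",199,304,16,.07,.085),("ring",187,396,18,.046,.056)):
    P=np.array([at_d(i,r,c,d[r,c]) for r in range(r0-rad,r0+rad) for c in range(c0-rad,c0+rad) if d[r,c]>0])
    P=P[(P[:,2]>lo)&(P[:,2]<hi)];print(nm,len(P),P.mean(0),cv2.minEnclosingCircle(P[:,:2].astype(np.float32)))
E
```

```text
ring 198.19277108433735 303.0240963855422 83 [0.5262 0.1169 0.078 ]
flat L -162.359308442898 R -162.5427201626504
slot top [ 0.5803 -0.0921  0.05  ] [ 0.5428 -0.1231  0.05  ] [ 0.5615 -0.1076  0.05  ] -140.46104233834814 0.048576839844602114
slot side [ 0.5441 -0.1194  0.05  ] [ 0.5836 -0.0882  0.05  ] [ 0.5638 -0.1038  0.05  ] 38.35269065847811 0.050342372985161185
plate [ 0.5612 -0.1054  0.01  ] -158.7800729693675 -159.63089017054915 -158.94423704776437
chuck side [0.5283 0.1204 0.078 ]
[[-0.9502  0.3115 -0.    ]
 [ 0.3115  0.9502  0.    ]
 [ 0.      0.     -1.    ]]
chuck 355 [0.5268 0.1167 0.0772] ((0.5267927050590515, 0.117039754986763), 0.02687186934053898)
ring 489 [ 0.562  -0.1059  0.0488] ((0.5623620748519897, -0.10602649301290512), 0.041613683104515076)
```

```bash
for k in 1 2 3; do :; done
python3 -m inch '[[[0,0,0,-31,-25,0,0],[0,0,0,-31,-25,0,0],[0,0,0,-31,-25,0,0],[0,0,0,-31,-25,0,0],[0,0,0,-31,-25,0,0]]]' 20
python3 -m inch '[[[0,0,0,-31,-25,0,0],[0,0,0,-31,-25,0,0],[0,0,0,-31,-25,0,0],[0,0,0,-31,-25,0,0],[0,0,0,-31,-25,0,0]]]'
python3 -m inch '[[[0,0,0,-31,-25,0,0],[0,0,0,-31,-25,0,0],[0,0,0,-31,-25,0,0],[0,0,0,-31,-25,0,0],[0,0,0,-31,-25,0,0]]]'
python3 -m inch '[[[0,0,-7.13,0,0,18,0],[0,0,-7.13,0,0,18,0],[0,0,-7.13,0,0,18,0],[0,0,-7.13,0,0,18,0],[0,0,-7.13,0,0,18,0]]]'
python3 -m inch '[[[0,0,0,0,0,0,0]]]'
```

```text
time: 1.32
eef_pos: [0.3116, 0.4488, 0.2397]
ee_rot: [0.0, 0.158, 0.987, 0.0]
force: [1.5, -0.1, -0.6]
gripper_width: 0.0871
grasp_force: 0.0
time: 1.73
eef_pos: [0.4199, 0.2817, 0.2399]
ee_rot: [0.0, 0.158, 0.987, 0.0]
force: [0.6, -0.2, 0.1]
gripper_width: 0.0871
grasp_force: 0.0
time: 2.15
eef_pos: [0.5283, 0.1146, 0.24]
ee_rot: [0.0, 0.158, 0.987, 0.0]
force: [0.9, 1.4, 0.1]
gripper_width: 0.0867
grasp_force: 0.0
time: 2.57
eef_pos: [0.5275, 0.1163, 0.1489]
ee_rot: [0.0, -0.155, 0.988, 0.0]
force: [0.7, -0.4, -0.1]
gripper_width: 0.087
grasp_force: 0.0
time: 2.65
eef_pos: [0.5256, 0.1159, 0.1465]
ee_rot: [-0.002, -0.155, 0.988, -0.001]
force: [-1.1, -0.4, -0.0]
gripper_width: 0.0867
grasp_force: 0.0
```

```bash

python3 -m inch '[[[0,0,0,0,0,20,0],[0,0,0,0,0,20,0],[0,0,0,0,0,20,0],[0,0,0,0,0,15,0],[0,0,0,0,0,5,0]]]' 25
python3 -m inch '[[[0,0,0,0,0,0,120],[0,0,0,0,0,0,200],[0,0,0,0,0,0,255],[0,0,0,0,0,0,255],[0,0,0,0,0,0,255]]]' 25
python3 -m inch '[[[0,0,0,0,0,0,255],[0,0,0,0,0,0,255],[0,0,0,0,0,0,255],[0,0,0,0,0,0,255],[0,0,0,0,0,0,255]]]' 25
python3 - <<'E'
from h import *
im,d=ctrl.camera("side");cv2.imwrite("pics/side1.png",cv2.resize(im[120:280,220:440],None,fx=3,fy=3,interpolation=cv2.INTER_CUBIC)[:,:,::-1])
print(ctrl.get_state())
E
```

```text
time: 3.07
eef_pos: [0.5267, 0.1163, 0.0684]
ee_rot: [-0.001, -0.15, 0.989, -0.0]
force: [-0.1, 0.2, 0.1]
gripper_width: 0.0869
grasp_force: 0.0
time: 3.48
eef_pos: [0.5281, 0.1166, 0.0705]
ee_rot: [0.001, -0.152, 0.988, 0.0]
force: [-0.2, -0.2, -0.4]
gripper_width: 0.0616
grasp_force: 0.0
time: 3.9
eef_pos: [0.5276, 0.1165, 0.0697]
ee_rot: [0.0, -0.152, 0.988, 0.0]
force: [-0.5, 0.2, 1.6]
gripper_width: 0.0405
grasp_force: 24.5
{'time': 3.95, 'q': array([-0.6599135 ,  0.2816547 ,  0.41396022,  1.93820884, -0.13804347,
        0.9487457 ,  1.69645843]), 'qd': array([ 0.00040503,  0.00135139,  0.00041078, -0.00099417,  0.00021829,
        0.00124469, -0.00078145]), 'tau': array([ 1.84511435e-01, -4.94735241e+01,  5.06046921e+00, -3.27015424e+01,
        1.46701480e-01, -4.29575332e-02,  3.90442103e-03]), 'eef_pos': array([0.52761822, 0.11651232, 0.06969384]), 'ee_rot': array([ 1.03388532e-04, -1.52139337e-01,  9.88359050e-01,  2.61824059e-05]), 'force': array([0.45107148, 0.34072469, 1.30506793]), 'moment': array([ 0.10396057,  0.10268024, -0.02864868]), 'grasp_force': 24.53492311440641, 'gripper_width': 0.04028159985915184}
```

View pics/side1.png

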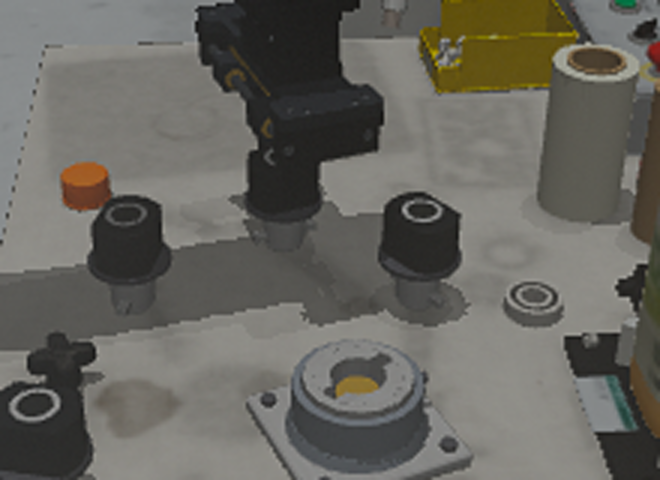

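The gripper holds the chuck's head (width 40 mm, 24.5 N). The holder sits at about (380, 355) in the crop, with clear space between.

```bash

python3 -m inch '[[[0,0,0,0,0,-20,255],[0,0,0,0,0,-20,255],[0,0,0,0,0,-20,255],[0,0,0,0,0,-20,255],[0,0,0,0,0,-20,255]]]' 40
python3 -m inch '[[[0,0,0,3.4,-22.3,0,255],[0,0,0,3.4,-22.3,0,255],[0,0,0,3.4,-22.3,0,255],[0,0,0,3.4,-22.3,0,255],[0,0,0,3.4,-22.3,0,255]]]'
python3 -m inch '[[[0,0,0,3.4,-22.3,0,255],[0,0,0,3.4,-22.3,0,255],[0,0,0,3.4,-22.3,0,255],[0,0,0,3.4,-22.3,0,255],[0,0,0,3.4,-22.3,0,255]]]'
python3 -m inch '[[[0,0,0,0,0,0,255],[0,0,0,0,0,0,255]]]'
python3 -c "
from h import *
print(ctrl.get_state()['q'],ctrl.get_state()['moment'])"
```

```text
time: 4.37
eef_pos: [0.527, 0.1161, 0.1699]
ee_rot: [-0.001, -0.152, 0.988, -0.0]
force: [1.0, -0.5, -2.1]
gripper_width: 0.0401
grasp_force: 39.3
time: 4.78
eef_pos: [0.5444, 0.0039, 0.1691]
ee_rot: [-0.001, -0.152, 0.988, -0.0]
force: [0.3, 0.2, -3.1]
gripper_width: 0.0401
grasp_force: 39.3
time: 5.2
eef_pos: [0.5617, -0.1076, 0.169]
ee_rot: [-0.001, -0.152, 0.988, 0.0]
force: [0.9, -0.1, -2.4]
gripper_width: 0.0402
grasp_force: 39.3
time: 5.37
eef_pos: [0.5615, -0.1081, 0.169]
ee_rot: [-0.001, -0.151, 0.989, -0.0]
force: [-0.3, 1.2, -3.0]
gripper_width: 0.0402
grasp_force: 39.3
[-0.38660559  0.24579929  0.58259286  1.77429819 -0.14530376  1.16570318
  2.11290771] [ 0.11830668 -0.02490475 -0.00420294]
```

```bash

python3 -m inch '[[[0,0,0,-1.1,1.8,0,255],[0,0,-7.15,0,0,10,255],[0,0,-7.15,0,0,15,255],[0,0,-7.15,0,0,15,255],[0,0,0,0,0,2,255]]]'
python3 -m inch '[[[0,0,0,0,0,0,255],[0,0,0,0,0,0,255]]]'
python3 - <<'E'
from h import *
im,d=ctrl.camera("side");cv2.imwrite("pics/side2.png",cv2.resize(im[170:300,270:410],None,fx=4,fy=4,interpolation=cv2.INTER_CUBIC)[:,:,::-1])
s=ctrl.get_state();print(s['q'][6],s['eef_pos'],s['ee_rot'])
E
```

```text
time: 5.78
eef_pos: [0.5612, -0.1023, 0.125]
ee_rot: [-0.002, -0.337, 0.941, 0.001]
force: [-0.8, 0.9, -2.2]
gripper_width: 0.0397
grasp_force: 39.3
time: 5.95
eef_pos: [0.5629, -0.1038, 0.1281]
ee_rot: [0.0, -0.332, 0.943, 0.0]
force: [-0.5, -0.7, -2.6]
gripper_width: 0.04
grasp_force: 39.3
2.4870498475837324 [ 0.56315698 -0.10399039  0.12843361] [ 4.72227692e-04 -3.31965545e-01  9.43291385e-01 -1.33266002e-04]
```

View pics/side2.png

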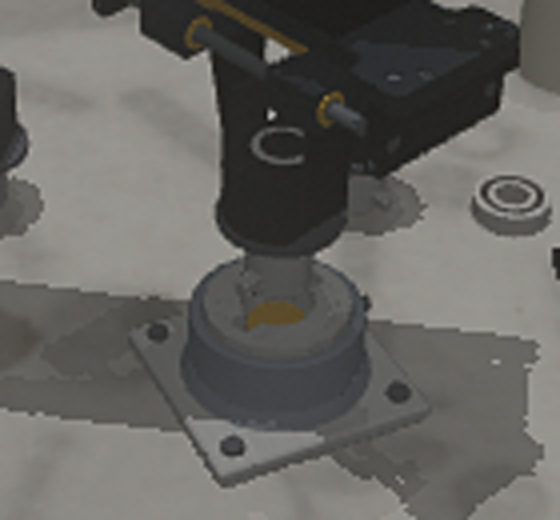

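The stem (about 280,275) hangs centred over the mouth (plunger at about 275,315). I'll correct by 2 mm and go down gently.

```bash

python3 -m inch '[[[0,0,0,2.2,-0.8,0,255],[0,0,0,0,0,5,255],[0,0,0,0,0,4,255],[0,0,0,0,0,2,255],[0,0,0,0,0,0,255]]]'
python3 -m inch '[[[0,0,0,0,0,1,255],[0,0,0,0,0,1,255],[0,0,0,0,0,0,255],[0,0,0,0,0,0,255]]]'
```

```text
time: 6.42
eef_pos: [0.561, -0.1063, 0.1159]
ee_rot: [-0.001, -0.333, 0.943, 0.0]
force: [-0.4, -0.1, -2.0]
gripper_width: 0.0402
grasp_force: 39.3
time: 6.75
eef_pos: [0.5614, -0.1065, 0.1146]
ee_rot: [-0.0, -0.333, 0.943, -0.0]
force: [0.3, 0.1, -3.1]
gripper_width: 0.0401
grasp_force: 39.3
```

```bash

python3 -m inch '[[[0,0,0,0,0,1,255],[0,0,0,0,0,1,255],[0,0,0,0,0,0,255],[0,0,0,0,0,0,255]]]'
python3 -m inch '[[[0,0,0,0,0,1,255],[0,0,0,0,0,1,255],[0,0,0,0,0,0,255],[0,0,0,0,0,0,255]]]'
```

```text
time: 7.08
eef_pos: [0.5614, -0.1064, 0.1125]
ee_rot: [-0.0, -0.333, 0.943, 0.0]
force: [0.2, -0.0, -2.4]
gripper_width: 0.0396
grasp_force: 39.3
time: 7.42
eef_pos: [0.5614, -0.1064, 0.1105]
ee_rot: [-0.0, -0.333, 0.943, 0.0]
force: [-0.0, 0.6, -2.7]
gripper_width: 0.04
grasp_force: 39.3
```

```bash

python3 -m inch '[[[0,0,0,0,0,1,255],[0,0,0,0,0,1,255],[0,0,0,0,0,0,255],[0,0,0,0,0,0,255]]]'
python3 -m inch '[[[0,0,0,0,0,1,255],[0,0,0,0,0,1,255],[0,0,0,0,0,0,255],[0,0,0,0,0,0,255]]]'
```

```text
time: 7.75
eef_pos: [0.5613, -0.1064, 0.1085]
ee_rot: [-0.0, -0.333, 0.943, 0.0]
force: [0.4, -0.6, -2.8]
gripper_width: 0.04
grasp_force: 39.3
time: 8.08
eef_pos: [0.5616, -0.1064, 0.1067]
ee_rot: [0.0, -0.333, 0.943, -0.0]
force: [0.4, -0.8, -0.4]
gripper_width: 0.04
grasp_force: 39.3
```

The lugs dropped straight into the slots, and the only force so far is the spring beginning at 37 mm. Pushing on.

```bash

python3 -m inch '[[[0,0,0,0,0,1.5,255],[0,0,0,0,0,1.5,255],[0,0,0,0,0,1.5,255],[0,0,0,0,0,1.5,255],[0,0,0,0,0,0,255]]]'
python3 -m inch '[[[0,0,0,0,0,1.5,255],[0,0,0,0,0,1.5,255],[0,0,0,0,0,1.5,255],[0,0,0,0,0,1,255],[0,0,0,0,0,0,255]]]'
python3 -m inch '[[[0,0,0,0,0,1,255],[0,0,0,0,0,1,255],[0,0,0,0,0,0,255],[0,0,0,0,0,0,255]]]'
```

```text
time: 8.5
eef_pos: [0.5616, -0.1065, 0.1005]
ee_rot: [0.0, -0.333, 0.943, -0.0]
force: [-0.2, 1.5, 3.0]
gripper_width: 0.04
grasp_force: 39.3
time: 8.92
eef_pos: [0.5617, -0.1065, 0.0952]
ee_rot: [0.0, -0.333, 0.943, -0.0]
force: [-1.2, 1.1, 5.8]
gripper_width: 0.04
grasp_force: 39.3
time: 9.25
eef_pos: [0.5618, -0.1065, 0.0935]
ee_rot: [0.0, -0.333, 0.943, -0.0]
force: [-2.0, 0.6, 7.5]
gripper_width: 0.0404
grasp_force: 39.3
```

```bash

python3 -m inch '[[[0,0,0,0,0,0.5,255],[0,0,0,0,0,0.3,255],[0,0,3,0,0,0,255],[0,0,3,0,0,0,255],[0,0,0,0,0,0,255]]]'
python3 -c "
from h import *
s=ctrl.get_state();print(s['moment'],s['ee_rot'],s['force'])"
python3 -m inch '[[[0,0,4,0,0,0,255],[0,0,4,0,0,0,255],[0,0,0,0,0,0,255],[0,0,0,0,0,0,255]]]'
python3 -c "
from h import *
s=ctrl.get_state();print(s['moment'],s['ee_rot'],s['force'])"
```

```text
time: 9.67
eef_pos: [0.5621, -0.1066, 0.0929]
ee_rot: [0.001, -0.282, 0.959, -0.0]
force: [-1.0, 0.3, 8.2]
gripper_width: 0.0402
grasp_force: 39.3
[ 0.13095307  0.2749822  -0.10742488] [ 6.42666736e-04 -2.81928783e-01  9.59435086e-01 -2.53533878e-04] [-0.9540384   0.26867542  8.1506055 ]
time: 10.0
eef_pos: [0.5623, -0.1067, 0.093]
ee_rot: [0.001, -0.216, 0.976, -0.0]
force: [-0.2, 0.1, 8.4]
gripper_width: 0.0401
grasp_force: 39.3
[ 0.0514881   0.1821251  -0.03538056] [ 8.56225378e-04 -2.15726997e-01  9.76453271e-01 -3.73320339e-04] [-0.24935946  0.11847692  8.43812614]
```

```bash

python3 -m inch '[[[0,0,5,0,0,0,255],[0,0,5,0,0,0,255],[0,0,5,0,0,0,255],[0,0,5,0,0,0,255],[0,0,3,0,0,0,255]]]'
python3 -m inch '[[[0,0,2,0,0,0,255],[0,0,0,0,0,0,255],[0,0,0,0,0,0,255]]]'
python3 -c "
from h import *
s=ctrl.get_state();print(s['moment'],2*np.degrees(np.arctan2(s['ee_rot'][2],s['ee_rot'][1])),s['force'])"
python3 -m inch '[[[0,0,2,0,0,0,255],[0,0,0,0,0,0,255],[0,0,0,0,0,0,255]]]'
python3 -c "
from h import *
s=ctrl.get_state();print(s['moment'],2*np.degrees(np.arctan2(s['ee_rot'][2],s['ee_rot'][1])),s['force'])"
```

```text
time: 10.42
eef_pos: [0.5624, -0.1068, 0.093]
ee_rot: [0.001, -0.015, 1.0, -0.0]
force: [-0.3, -0.2, 7.7]
gripper_width: 0.04
grasp_force: 39.4
time: 10.67
eef_pos: [0.5624, -0.1068, 0.093]
ee_rot: [0.001, 0.001, 1.0, -0.0]
force: [0.3, -0.4, 7.4]
gripper_width: 0.0403
grasp_force: 39.3
[-0.04072101  0.03584925 -0.04593262] 179.92796298720629 [ 0.32842982 -0.42171894  7.44543578]
time: 10.92
eef_pos: [0.5624, -0.1068, 0.093]
ee_rot: [0.001, 0.018, 1.0, -0.0]
force: [-0.2, -0.3, 8.1]
gripper_width: 0.04
grasp_force: 39.3
[-0.0782626   0.00689704  0.01500532] 177.9257105697833 [-0.16243299 -0.33793036  8.09248986]
```

```bash
cat > m.py <<'E'
from h import *
s=ctrl.get_state();print(s['moment'],2*np.degrees(np.arctan2(s['ee_rot'][2],s['ee_rot'][1])),s['force'])
E
for k in 1; do python3 -m inch '[[[0,0,1.5,0,0,0,255],[0,0,0,0,0,0,255],[0,0,0,0,0,0,255]]]' >/dev/null; python3 m.py; done
python3 -m inch '[[[0,0,1.5,0,0,0,255],[0,0,0,0,0,0,255],[0,0,0,0,0,0,255]]]' >/dev/null; python3 m.py
python3 -m inch '[[[0,0,1.5,0,0,0,255],[0,0,0,0,0,0,255],[0,0,0,0,0,0,255]]]'; python3 m.py
```

```text
[-0.05694791  0.01116916  0.00183824] 176.43171836553586 [-0.69376758 -0.35231924  8.09820974]
[-0.10694124  0.02058087  0.01805781] 174.93486795714404 [0.13740703 0.3064319  7.93172141]
time: 11.67
eef_pos: [0.5624, -0.1068, 0.093]
ee_rot: [0.001, 0.057, 0.998, -0.0]
force: [0.3, -0.9, 8.0]
gripper_width: 0.04
grasp_force: 39.3
[-0.1246435   0.03914235 -0.01758383] 173.4323610370818 [ 0.34930748 -0.87455589  8.00910998]
```

```bash

python3 -m inch '[[[0,0,1.5,0,0,0,255],[0,0,0,0,0,0,255],[0,0,0,0,0,0,255]]]' >/dev/null; python3 m.py
python3 -m inch '[[[0,0,1.5,0,0,0,255],[0,0,0,0,0,0,255],[0,0,0,0,0,0,255]]]' >/dev/null; python3 m.py
```

```text
[-0.08145732  0.06241757  0.01266959] 171.93231333978534 [ 0.07322643 -0.36724766  6.73888933]
[-0.30583322  0.04703344  0.2789456 ] 170.4499563159336 [ 0.01881893 -1.08111489  8.81896823]
```

```bash

python3 -m inch '[[[0,0,0.5,0,0,0,255],[0,0,0,0,0,0,255],[0,0,0,0,0,0,255]]]' >/dev/null; python3 m.py
```

```text
[-0.4306324   0.10485767  0.64387548] 169.98606083069285 [-0.97354034 -1.43372969  8.69961135]
```

The stop is reached: moment 0.64 N m after about 49° of turning, including the slack. I'll ease the torque and let go.

```bash

python3 -m inch '[[[0,0,-0.7,0,0,0,255],[0,0,0,0,0,0,255]]]' >/dev/null; python3 m.py
python3 -m inch '[[[0,0,0,0,0,0,200],[0,0,0,0,0,0,120],[0,0,0,0,0,0,60],[0,0,0,0,0,0,0],[0,0,0,0,0,0,0]]]' 5
python3 -m inch '[[[0,0,0,0,0,0,0],[0,0,0,0,0,0,0],[0,0,0,0,0,0,0],[0,0,0,0,0,0,0]]]'; python3 m.py
```

```text
[-0.32370163  0.0606535   0.12718986] 170.68875285669964 [-0.33185548 -1.37724779  8.82311213]
time: 13.0
eef_pos: [0.5611, -0.1063, 0.0919]
ee_rot: [-0.0, 0.081, 0.997, -0.0]
force: [-0.6, 0.6, -0.0]
gripper_width: 0.0586
grasp_force: 0.0
time: 13.33
eef_pos: [0.5614, -0.1064, 0.0923]
ee_rot: [-0.0, 0.082, 0.997, -0.0]
force: [0.3, 0.1, -0.1]
gripper_width: 0.0829
grasp_force: 0.0
[0.02951414 0.0604795  0.00707702] 170.64908789165835 [ 0.3497321   0.100426   -0.08596249]
```

```bash

python3 -m inch '[[[0,0,0,0,0,-10,0],[0,0,0,0,0,-25,0],[0,0,0,0,0,-35,0],[0,0,0,0,0,-40,0],[0,0,0,0,0,-40,0]]]'
python3 -m inch '[[[0,0,0,0,35,0,0],[0,0,0,0,40,0,0],[0,0,0,0,40,0,0],[0,0,0,0,40,0,0],[0,0,0,0,40,0,0]]]'
python3 -m inch '[[[0,0,0,0,35,0,0],[0,0,0,0,40,0,0],[0,0,0,0,30,0,0],[0,0,0,0,0,0,0],[0,0,0,0,0,0,0]]]'
python3 - <<'E'
from h import *
np.set_printoptions(precision=4,suppress=True)
out=[]
for n,r,c in(("top",187,394),("side",245,339)):
    im,d=ctrl.camera(n);i=ctrl.camera_info(n);h=40
    out.append(cv2.resize(im[r-h:r+h,c-h:c+h],(390,390),interpolation=cv2.INTER_CUBIC))
    if n=="top":
        P=np.array([at_d(i,y,x,d[y,x]) for y in range(r-22,r+22) for x in range(c-22,c+26) if d[y,x]>0]);P=P[P[:,2]>.085]
        print(len(P),P.mean(0),np.median(P[:,2]),cv2.minEnclosingCircle(P[:,:2].astype(np.float32)))
cv2.imwrite("pics/end.png",np.hstack(out)[:,:,::-1])
E
```

```text
time: 13.75
eef_pos: [0.5608, -0.1068, 0.2445]
ee_rot: [-0.0, 0.082, 0.997, -0.0]
force: [1.7, 0.0, 0.4]
gripper_width: 0.087
grasp_force: 0.0
time: 14.17
eef_pos: [0.5932, 0.0877, 0.2435]
ee_rot: [0.001, 0.082, 0.997, 0.0]
force: [1.6, 0.1, 0.2]
gripper_width: 0.0874
grasp_force: 0.0
time: 14.58
eef_pos: [0.6098, 0.1919, 0.2423]
ee_rot: [-0.0, 0.08, 0.997, -0.0]
force: [-0.2, -0.7, -0.1]
gripper_width: 0.0869
grasp_force: 0.0
411 [ 0.5613 -0.1049  0.1051] 0.1059803839246618 ((0.5618610382080078, -0.1060832068324089), 0.02727668173611164)
```

View pics/end.png

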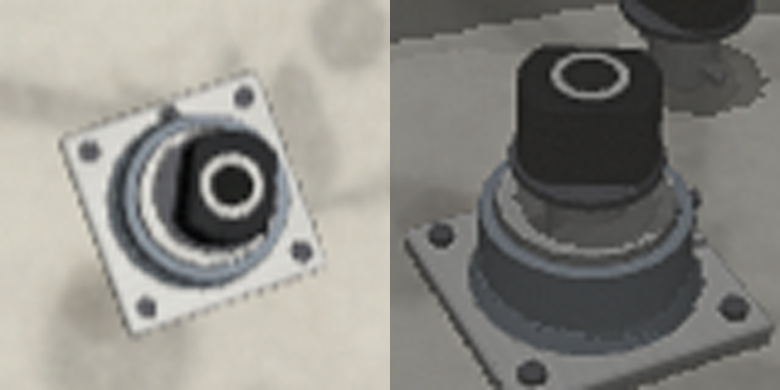

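The picture shows the chuck upright and centred in the holder. Its head top is at about 106–107 mm, so its origin is at the 29 mm seat, lifted and locked. I'm handing in.

```bash
python3 -c "
from plant import ctrl
print(ctrl.close_job())"
```

```text
the job is handed in; nothing more can be done
None
```

The chuck is locked in the holder: pushed in, turned clockwise to the stop and released, its origin is at about 29 mm by the final depth reading, with the arm clear, and I handed the job in after about 15 s of robot time.

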